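Wind the worm-driven tilting table up to its stop

TASK

Swing the keeper right out of the way of the crank on the tilting table, then wind the crank clockwise, several turns, until the table comes up firm against its stop screw, without forcing it. Let go of the crank with the table still bearing on the stop, and leave the keeper out and the other things on the bench as they are.

Things in the scene. Friction and masses are not known exactly. Their poses are not given: they have to be found in the camera images.
- stage_base: grey cast base of the tilting table, bolted to the bench: plate 250 x 285 x 14 mm. Origin on the bench top; x away from the robot, y left, z up (turned up to 0.3 rad). The tilting axis runs along its x, 85 mm up, over y = 0. A grey bracket at its front left, top 124 mm up, carries the vertical worm shaft with the crank, and the keeper.
- tilt_table: steel plate 116 x 170 x 12 mm with a pine block on it; its left (+y) edge sinks 18 to 30 degrees to the stop. Origin on the tilting axis, about which it turns (its x); z up, y to its left edge; level at the start to about 1 degree. The crank drives it 40 : 1 by worm, about 2 to 3.3 turns to the stop. It cannot be moved by hand and the robot must not touch it or the block.
- crank (a joint): crank turn, rad, clockwise from above positive, not wrapped; 0 = arm along the base's -x, starts within 0.25 of it. Table tilt = this / 40. Running drag at the handle is about 2 N; on the stop it climbs by about half a newton per mm of handle travel: 5 to 10 N is firm, over 15 N is forcing. The worm holds when the handle is let go.
- crank_axis (a point): fixed point on the vertical axis of the crank, 168 mm above the bench, at the height of the middle of the handle; axes as the base's
- handle_grip (a point): middle of the crank handle, an upright black sleeve 16 mm in diameter, 142 to 192 mm above the bench, that spins freely on its pin; it goes round crank_axis at a radius of 45 mm. The flat steel crank arm lies below it, top 139 mm above the bench.
- keeper (a joint): swing of the keeper, rad: 0 to 0.15 at the start = standing in the way of the crank arm, which it blocks when the crank reads about 0.4; grows clockwise from above, to 2.0 at its end stop. Clear is past 1.2; it stays where it is left (drag about 1 N at its pin).
- keeper_pivot (a point): fixed point on the keeper's vertical pivot, 150 mm above the bench; axes as the base's
- keeper_pin (a point): on the axis of the keeper's upright steel pin, 12 mm in diameter, 135 to 165 mm above the bench (this point 10 mm below its top), 50 mm from the pivot. The keeper is a dark flat strut 12 mm wide, 8 mm thick, 77 mm long from the pivot, top 135 mm above the bench.
- stop_boss (a point): fixed point on top of the lock nut of the stop screw, 40 mm above the bench, under the table's left edge, 70 mm left of the tilting axis. The stop screw, with a steel cross-head of three domed buttons, stands up from here by 15 to 30 mm, set differently each time and not reported: the stop has to be felt.
- tape_roll: roll of black tape, 62 mm across, 19 mm high, lying on the bench to the right; leave alone. Origin under its centre.
- offcut_slat: thin green slat 28 x 200 x 7 mm on the bench to the left; leave alone. Origin under its centre.

How it is judged:
On the way, in this order (a step that is already met when the one before it is completed fails the run):
1. the keeper is swung clear of the crank (past 1.1 rad) (value of joint keeper above 1.1 rad), for 0.2 s.
2. the table is wound up firm on its stop screw (bearing on it with more than 30 N; about 4 N at the handle) (contact force between tilt_table and anything else above 30 N and value of joint keeper above 1.1 rad), for 0.2 s.
At the end, for the whole second after the job is handed in: the table bears on its stop screw with more than 15 N, held by the worm, the crank is at rest and let go, and the keeper is past 1.1 rad (contact force between tilt_table and anything else above 15 N and value of joint keeper above 1.1 rad and velocity of joint crank between -0.05 and 0.05 rad/s and contact force between the fingers and crank below 0.5 N); the robot touches nothing.
It fails at once if the table is forced against the stop: more than 350 N on the stop screw (about 17 N at the handle) (contact force between tilt_table and anything else above 350 N).
It fails at once if the robot pushes the table itself (contact force between any of the fingers, the arm and tilt_table above 3 N).
It fails at once if the tape roll or the slat is moved by more than 20 mm (distance of any of tape_roll, offcut_slat from where it was at the start of the episode above 0.02 m).
It also fails if it takes over 72 s, if anything falls off the work surface, if the arm or the gripper's body presses on something with over 40 N, if the wrist force passes 120 N, or if a joint passes its speed limit or range.

ROBOT

A 6-joint arm with a two-finger parallel gripper is mounted at the origin on a cart in front of the work surface, level with it; the furniture and walls round the work are solid. World frame = base frame: x ahead of the robot, y to its left, z up, the work surface at z = 0. Lengths are in m, angles in rad, forces in N, time in s.
With the tool pointing down it reaches from about 0.425 to 0.95 m from the base axis. Payload 3.5 kg.
Tool frame: the origin (TCP) lies midway between the tips of the shut fingers; the grasp point (between the pads) lies 19 mm behind it; y points along the fingers, x is the direction in which the jaws open and shut, and the axes are right-handed (so a half turn about y gives the same grasp; the last joint's range is limited). The gripper opens to 85 mm and grips with 20 to 120 N. Pads are 22 mm wide; open, the fingers measure 114 mm over their backs; the gripper's body (76 mm by 85 mm) begins 54 mm behind the grasp point. The pads swing forward as they close: fully open they stand 13 mm farther back than shut.
Start: joints at [-0.15, 0.286, 1.577, -0, 1.279, -0.15], TCP at [0.675, 0, 0.231] pointing down, gripper open.
Joint ranges: [-2.77, 2.77], [-0.9, 2.22], [0.21, 2.48], [-1.53, 4.67], [0.24, 2.81], [-2.84, 2.84]. Speed limits (rad/s): [2.79, 2.79, 3.14, 3.14, 3.14, 3.14].

INTERFACE

Orientations are given as a unit quaternion [x, y, z, w].
In Python, from plant import ctrl, viewer gives the robot as it stands.
- The arm moves only by the tool step_arm, never from a script. Its argument "rows" is a list of rows, each a list of 3 entries, a list of its own where there are three numbers: the turn, a rotation vector about the tool's x, y, z in degrees, then the shift along the tool's x, y, z in mm, then the closure, from 0 (fully open) to 1 (shut). A call has 1 to 10 rows; each row is the pose to reach, as a shift and turn from the pose commanded when the call began, along the tool's axes at that moment; what a row does not reach only later rows make up. A row lasts 1/12 s, in which the tool goes at most 41.7 mm and 7.16 degrees, less where a joint would pass 70% of its speed; a pose out of reach is approached as far as the arm can. A call with a gripper value outside its range is refused whole. The fingers move at their own pace and stop on an object; "newtons" is the grip in N (left out, the last holds). Time passes only in rows, so rows that repeat a pose let the fingers close. It gives the time, the measured TCP pose, the force and the opening at its end, in the units of the state.
- ctrl.get_state(): the state, without advancing time (a new reading comes with each control period).
- viewer.read_camera(name): name is "scene" or "side" or "wrist"; returns (picture, depth): 480x640x3 uint8, red, green, blue; 480x640 float32, m along the optical axis (not along the pixel's ray), 0 where there is no reading.
- viewer.calibration(name): a dict with "K" (3x3 intrinsics, pixels), "R" (3x3) and "t" (3): a world point X has camera coordinates R X + t. Camera axes: x right, y down, z forward; pixel columns grow to the right and rows downward; lengths in m; the calibration is good to about 2 mm. A picture is of the moment at which its call begins: read the wrist's pose just before it. calibration takes no time and is no camera call; for the wrist camera it gives the pose at the moment of the call.
- ctrl.sign_off(): hands the job in, once; it reports no verdict.
The state is a dict: "time": time; "qpos": joint angles; "dq": joint speeds; "joint_efforts": joint torques, N m; "eef_pos": TCP position; "tcp_rot": TCP orientation; "contact_force": force on the tool from outside, world axes, zero at the start; "wrist_torque": the same for the moment, N m; "opening": opening from 0.0 (shut) to 1.0 (fully open).
Only numpy, scipy, OpenCV 4.12 (cv2) and the standard library are available. Lean on these libraries where they do the work, as an engineer would, in place of code of your own. Each camera call takes 0.05 s, during which the arm holds its last target.

## Working session

There is one attempt and no reset: what is moved stays moved. The work goes in short steps, Python scripts to look and compute and a tool call to move; the robot and the scene stay as the last step left them, time stands still between calls to the robot, and variables do not carry over. Pictures are saved under pics/ and viewed, and the job is handed in when it is done.

Besides the shell and the picture viewer there is one more tool, called after ">>>" as name(argument=value, ...), one argument or row to a line, values as JSON. step_arm: Moves the arm, as the interface text tells. Its arguments: {"type":"object","properties":{"rows":{"type":"array"},"newtons":{"type":"number"}},"required":["rows"]}

```bash
ls; mkdir -p pics
cat > h.py <<'E'
import numpy as np, cv2
from plant import ctrl, viewer
from scipy.spatial.transform import Rotation as Ro
def snap(n,f):
    c=viewer.calibration(n); im,d=viewer.read_camera(n)
    cv2.imwrite(f'pics/{f}.png',im[:,:,::-1]); np.savez(f'pics/{f}.npz',im=im,d=d,K=c['K'],R=c['R'],t=c['t']); return im,d,c
def load(f): 
    z=np.load(f'pics/{f}.npz'); return z['im'],z['d'],z
def onplane(c,uv,z):
    K,R,t=[np.array(c[k]) for k in 'KRt']; o=-R.T@t; r=R.T@np.linalg.inv(K)@np.array([uv[0],uv[1],1.])
    return o+r*(z-o[2])/r[2]
def cloud(c,d):
    K,R,t=[np.array(c[k]) for k in 'KRt']; v,u=np.mgrid[0:480,0:640]
    P=np.stack([(u-K[0,2])/K[0,0]*d,(v-K[1,2])/K[1,1]*d,d],-1)
    return (P-t)@R
def proj(c,X):
    K,R,t=[np.array(c[k]) for k in 'KRt']; p=K@(R@np.array(X)+t); return p[:2]/p[2]
E
python3 - <<'E'
from h import *
for n in ['scene','side','wrist']: snap(n,n+'0')
s=ctrl.get_state(); print(s)
E
```

```text
pics
{'time': 0.15, 'qpos': array([-1.50033438e-01,  2.86976909e-01,  1.57785432e+00,  2.02811422e-06,
        1.27860607e+00, -1.50001051e-01]), 'dq': array([-6.37193673e-04, -1.56179731e-04, -3.87298278e-03, -8.62968986e-04,
       -5.19989544e-05, -1.82180648e-03]), 'joint_efforts': array([ 7.91554030e-04, -4.06602967e+01, -2.93140125e+01, -8.94972595e-05,
        3.96185191e-03, -2.97825103e-06]), 'eef_pos': array([6.74482376e-01, 8.57612654e-05, 2.30247747e-01]), 'tcp_rot': array([-7.07008330e-01,  6.56409686e-04,  6.33094546e-04,  7.07204631e-01]), 'contact_force': array([ 0.15280676,  0.69020155, -0.33546117]), 'wrist_torque': array([-0.03202707, -0.01261918, -0.04147702]), 'opening': 1.00201085954558}
```

View pictures.

View pics/scene0.png

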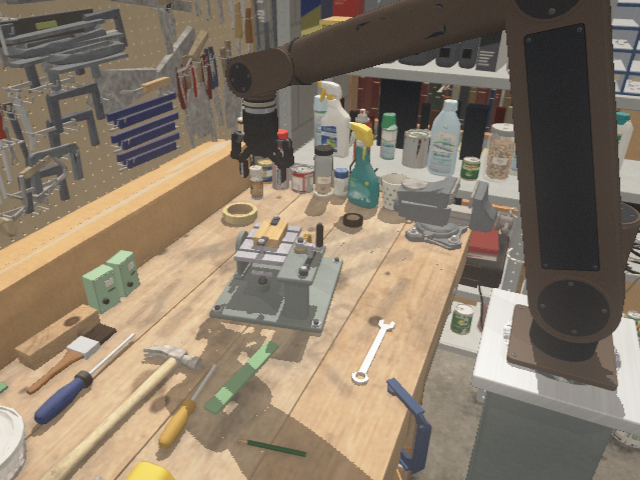

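View pics/side0.png

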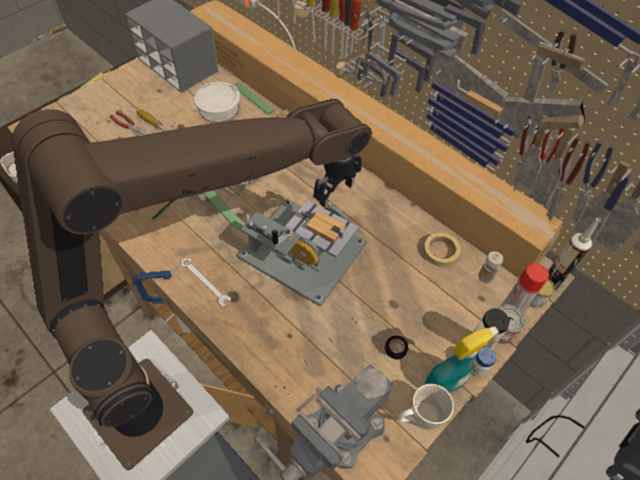

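View pics/wrist0.png

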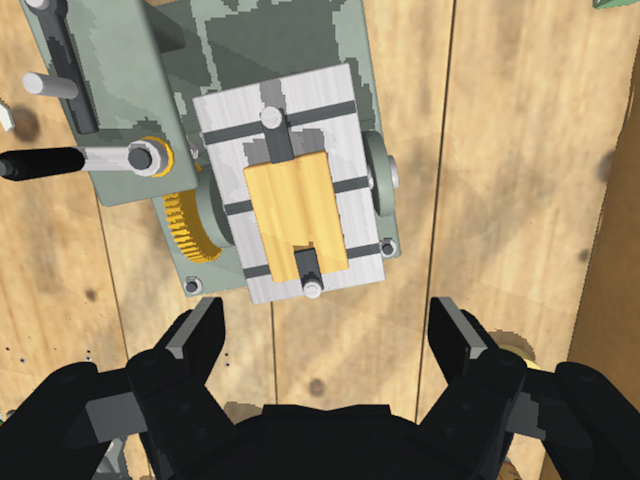

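Run:
```python
from h import *
im,d,c=load('wrist0')
P=cloud(c,d); K,R,t=[np.array(c[k]) for k in 'KRt']
print('cam',-R.T@t); print(R.round(3))
for uv in [(140,157),(150,157),(110,157),(5,168),(70,160),(32,82),(38,82),(68,90),(40,4),(90,125),(60,30),(140,60),(120,190)]:
    print(uv,P[uv[1],uv[0]].round(4),im[uv[1],uv[0]])
cv2.imwrite('pics/wz.png',cv2.resize(im[0:220,0:260,::-1],None,fx=3,fy=2.7,interpolation=cv2.INTER_CUBIC)[:600,:800])
s,ds,cs=load('side0'); cv2.imwrite('pics/sz.png',cv2.resize(s[190:310,220:380,::-1],None,fx=5,fy=5,interpolation=cv2.INTER_CUBIC))
s,ds,cs=load('scene0'); cv2.imwrite('pics/cz.png',cv2.resize(s[200:340,200:360,::-1],None,fx=4.2,fy=4.2,interpolation=cv2.INTER_CUBIC))
```

```text
cam [0.67359572 0.07485326 0.372508  ]
[[ 1.    -0.001 -0.002]
 [-0.    -0.957  0.292]
 [-0.002 -0.292 -0.957]]
(140, 157) [0.5554 0.0585 0.1471] [87 91 92]
(150, 157) [0.5603 0.0583 0.1442] [35 38 38]
(110, 157) [0.5314 0.0579 0.1389] [200 197 198]
(5, 168) [0.5118 0.0566 0.1952] [77 83 84]
(70, 160) [0.5165 0.0573 0.1552] [14 14 16]
(32, 82) [0.5112 0.1002 0.1644] [215 212 213]
(38, 82) [0.5147 0.1002 0.1646] [215 214 212]
(68, 90) [0.5165 0.0981 0.1446] [123 121 122]
(40, 4) [0.5072 0.1449 0.1401] [215 212 214]
(90, 125) [0.5196 0.078  0.1349] [77 82 84]
(60, 30) [0.5116 0.1331 0.1338] [69 72 74]
(140, 60) [0.5525 0.1183 0.1231] [160 171 158]
(120, 190) [0.5248 0.0335 0.1231] [142 153 143]
```

View pics/wz.png

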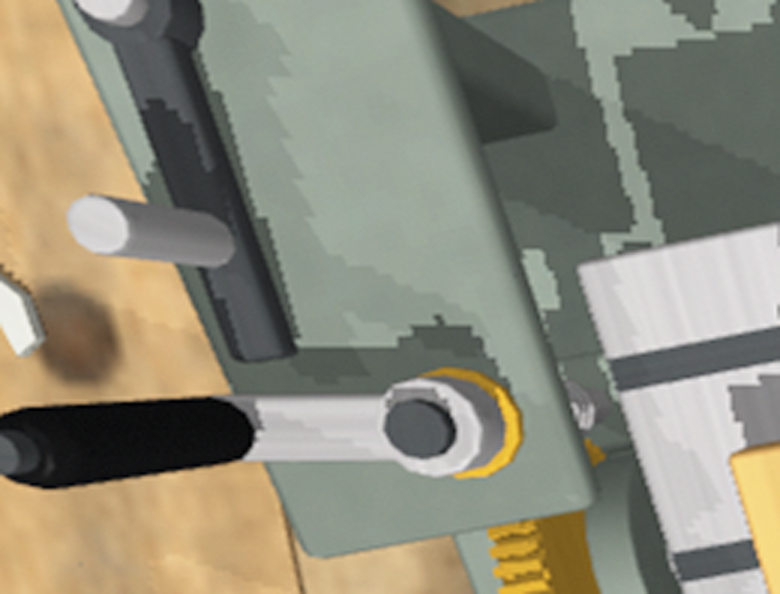

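View pics/cz.png

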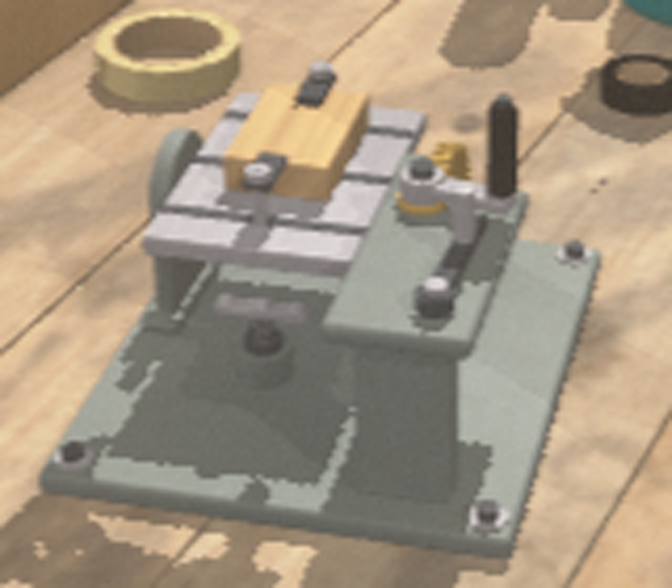

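View pics/sz.png

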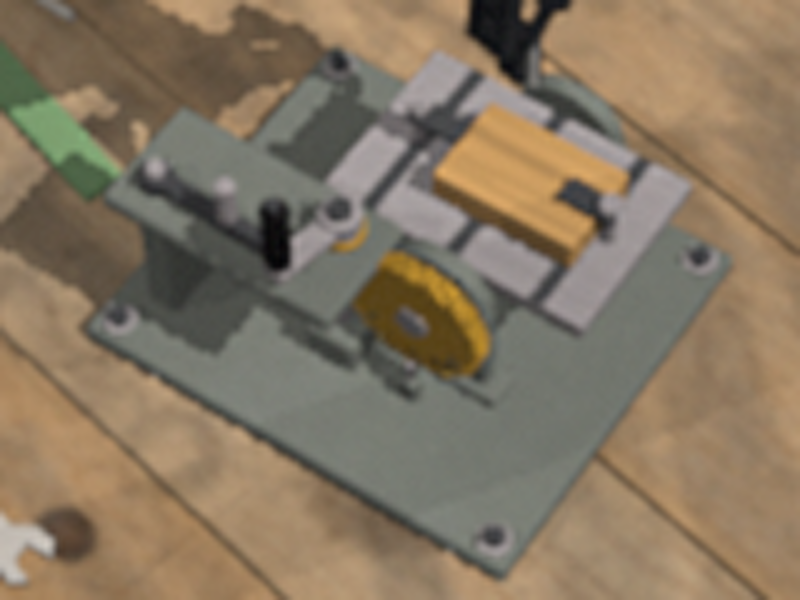

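Run:
```python
from h import *
im,d,c=load('wrist0'); P=cloud(c,d)
q=lambda u,v,z: onplane(c,(u/3,v/2.7),z)
a,b=q(60,0,.124),q(300,520,.124); print('edgeL',a,b,np.arctan2(*(a-b)[:2]*[-1,1]))
a,b=q(430,0,.124),q(585,470,.124); print('edgeR',a,b,np.arctan2(*(a-b)[:2]*[-1,1]))
print('axis',q(420,428,.147)); print('pin',q(97,225,.165),'base',q(213,245,.135)); 
print('strut end',q(275,352,.135),q(232,357,.135))
print('pivot',q(110,2,.140), q(150,20,.135))
# handle: dark points
m=(P[...,2]>.141)&(P[...,2]<.2)&(P[...,1]<.075)&(P[...,1]>.035)&(P[...,0]<.54)&(d>0)
m[250:]=0
for lo,hi in [(.142,.155),(.155,.17),(.17,.19),(.191,.2)]:
    mm=m&(P[...,2]>lo)&(P[...,2]<hi); print(lo,mm.sum(),P[mm].mean(0),P[mm].min(0),P[mm].max(0))
# table region heights
m=(d>0)&(P[...,0]>.575)&(P[...,0]<.72)&(P[...,1]>-.05)&(P[...,1]<.16); m[300:]=0
print('tab max z',P[m][:,2].max(), np.percentile(P[m][:,2],[50,90,99]))
for y in np.arange(-.03,.15,.02):
    mm=m&(abs(P[...,1]-y)<.01)&(P[...,2]>.08); 
    if mm.sum(): print(y.round(2),P[mm][:,0].min(),P[mm][:,2].max())
```

```text
edgeL [0.4838219  0.15192302 0.124     ] [0.51054659 0.03181877 0.124     ] 0.21894553049682178
edgeR [0.56023468 0.15181147 0.124     ] [0.5804038  0.04498033 0.124     ] 0.18659802723750957
axis [0.55519108 0.05755853 0.147     ]
pin [0.51169892 0.09948362 0.165     ] base [0.5117433  0.09869168 0.135     ]
strut end [0.5201065  0.07466693 0.135     ] [0.51048818 0.07351631 0.135     ]
pivot [0.50561532 0.14657502 0.14      ] [0.5091065  0.14466929 0.135     ]
0.142 352 [0.51426034 0.05818744 0.148883  ] [0.50797627 0.04937024 0.14215235] [0.51736208 0.06525094 0.1548887 ]
0.155 508 [0.51433537 0.05794298 0.16275503] [0.50787463 0.04931252 0.15502238] [0.51699054 0.06520137 0.1699952 ]
0.17 978 [0.51407185 0.0579363  0.18136122] [0.5048648  0.04928331 0.17000151] [0.51733291 0.06521652 0.1899863 ]
0.191 326 [0.51133857 0.05710907 0.19313985] [0.50494982 0.05110071 0.19101091] [0.51581138 0.06328199 0.19710452]
tab max z 0.2513861753148934 [0.10488064 0.12724908 0.13797155]
-0.03 0.5750284495661415 0.14050672831213623
-0.01 0.5750054303122519 0.13418565880021371
0.01 0.5763230620735539 0.2513861753148934
0.03 0.5750235224737262 0.1292216932090839
0.05 0.5750317004923811 0.13371389641617717
0.07 0.5750278447304799 0.1399158352937205
0.09 0.5761515501590707 0.14000602793109737
0.11 0.587339643222748 0.10651144873296971
0.13 0.6850943685079179 0.10435245044897794
```

>>> step_arm(
  rows=[
    [[0, 0, 0], [-30, 0, 18], 0.4],
    [[0, 0, 0], [-65, 0, 40], 0.4],
    [[0, 0, 0], [-100, 0, 61], 0.4],
    [[0, 0, 0], [-130, 0, 80], 0.4],
    [[0, 0, 0], [-152, 0, 93], 0.4],
    [[0, 0, 0], [-163, 0, 99.5], 0.4],
    [[0, 0, 0], [-163, 0, 99.5], 0.4],
    [[0, 0, 0], [-163, 0, 99.5], 0.4],
  ],
  newtons=25,
)

```text
time: 0.82
eef_pos: [0.5124, 0.0995, 0.2316]
tcp_rot: [0.707, 0.001, 0.0, -0.707]
contact_force: [-0.2, 0.7, -0.1]
opening: 0.6
```

Run:
```python
from h import *
s=ctrl.get_state(); print(s['eef_pos'],s['tcp_rot'],s['opening'],s['contact_force'])
snap('wrist','w1')
```

```text
[0.51242233 0.09945653 0.23164575] [ 7.07264034e-01  7.19068882e-04  2.82540518e-04 -7.06949071e-01] 0.600319170689702 [-0.18930376  0.7357061  -0.13395586]
```

View pics/w1.png

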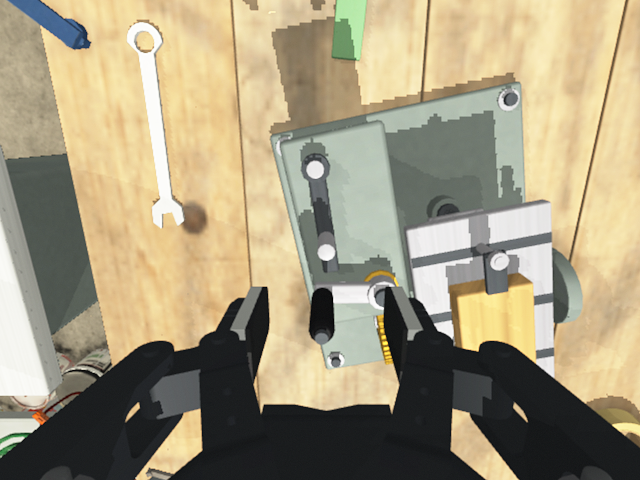

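Run:
```python
from h import *
im,d,c=load('w1'); P=cloud(c,d)
print('pin',onplane(c,(326.5,252),.165),P[252,326]); print('pivot',P[169,315],onplane(c,(315,169),P[169,315,2]))
print('axis',P[295,380],onplane(c,(380,296),.147),'handle',P[338,321],onplane(c,(321,337),.195))
print('tip pos expected px', proj(c,(.5124,.0995,.2316)))
```

```text
pin [0.511742   0.09976802 0.165     ] [0.51142249 0.10001102 0.16568056]
pivot [0.50417964 0.14925697 0.13979681] [0.50417964 0.14925697 0.13979681]
axis [0.55024362 0.06062037 0.1472082 ] [0.55031534 0.05972219 0.147     ] handle [0.5084138  0.05713882 0.19578814] [0.50840519 0.05729811 0.195     ]
tip pos expected px [328.42855153 301.89016368]
```

>>> step_arm(
  rows=[
    [[0, 0, 0], [-0.5, 30, 0], 0.4],
    [[0, 0, 0], [-0.5, 60, 0], 0.4],
    [[0, 0, 0], [-0.5, 80, 0], 0.4],
    [[0, 0, 0], [-0.5, 88, 0], 0.4],
    [[0, 0, 0], [-0.5, 88, 0], 0.6],
    [[0, 0, 0], [-0.5, 88, 0], 0.9],
    [[0, 0, 0], [-0.5, 88, 0], 0.9],
    [[0, 0, 0], [-0.5, 88, 0], 0.9],
    [[0, 0, 0], [-0.5, 88, 0], 0.9],
  ],
  newtons=20,
)

```text
time: 1.62
eef_pos: [0.5131, 0.0992, 0.1452]
tcp_rot: [0.707, 0.002, 0.002, -0.707]
contact_force: [1.3, -1.0, 1.5]
opening: 0.132
```

Run:
```python
from h import *
p=np.array([.5117,.0997]);o=np.array([.5042,.1493])
v=p-o
for a in np.arange(0.2,1.71,.15):
    w=np.array([[np.cos(a),np.sin(a)],[-np.sin(a),np.cos(a)]])@v
    print(round(a,2),((o+w-p)*1000).round(1))
```

```text
0.2 [-10.   -0.5]
0.35 [-17.5   0.4]
0.5 [-24.7   2.5]
0.65 [-31.5   5.6]
0.8 [-37.9   9.7]
0.95 [-43.5  14.6]
1.1 [-48.3  20.4]
1.25 [-52.2  26.8]
1.4 [-55.1  33.8]
1.55 [-56.9  41.1]
1.7 [-57.7  48.6]
```

>>> step_arm(
  rows=[
    [[0, 0, 0], [-10, 0, -0.5], 0.9],
    [[0, 0, 0], [-17.5, 0, 0.4], 0.9],
    [[0, 0, 0], [-24.7, 0, 2.5], 0.9],
    [[0, 0, 0], [-31.5, 0, 5.6], 0.9],
    [[0, 0, 0], [-38, 0, 9.7], 0.9],
    [[0, 0, 0], [-43.5, 0, 14.6], 0.9],
    [[0, 0, 0], [-48.3, 0, 20.4], 0.9],
    [[0, 0, 0], [-52.2, 0, 26.8], 0.9],
    [[0, 0, 0], [-55, 0, 33.8], 0.9],
    [[0, 0, 0], [-57, 0, 41], 0.9],
  ],
)

```text
time: 2.45
eef_pos: [0.4558, 0.1414, 0.1449]
tcp_rot: [-0.707, -0.002, -0.002, 0.707]
contact_force: [5.3, -0.9, 4.0]
opening: 0.127
```

Release and lift, then look.

>>> step_arm(
  rows=[
    [[0, 0, 0], [0, 0, 0], 0.9],
    [[0, 0, 0], [0, 0, 0], 0.6],
    [[0, 0, 0], [0, 0, 0], 0.5],
    [[0, 0, 0], [0, 0, 0], 0.4],
    [[0, 0, 0], [0, -30, 0], 0.4],
    [[0, 0, 0], [0, -65, 0], 0.4],
    [[0, 0, 0], [10, -88, -20], 0.4],
    [[0, 0, 0], [30, -88, -50], 0.4],
    [[0, 0, 0], [30, -88, -50], 0.4],
  ],
)

```text
time: 3.2
eef_pos: [0.4868, 0.0873, 0.2328]
tcp_rot: [0.708, -0.0, 0.002, -0.706]
contact_force: [-0.7, -0.3, -0.8]
opening: 0.603
```

Run:
```python
from h import *
s=ctrl.get_state(); print(s['time'],s['eef_pos'],s['tcp_rot'],s['opening'],s['contact_force'])
im,d,c=snap('wrist','w2')
```

```text
3.2 [0.48677457 0.08731491 0.23281066] [ 7.07748283e-01 -3.52202104e-05  2.17414105e-03 -7.06461350e-01] 0.602700410005001 [-0.73955535 -0.28124082 -0.75638337]
```

View pics/w2.png

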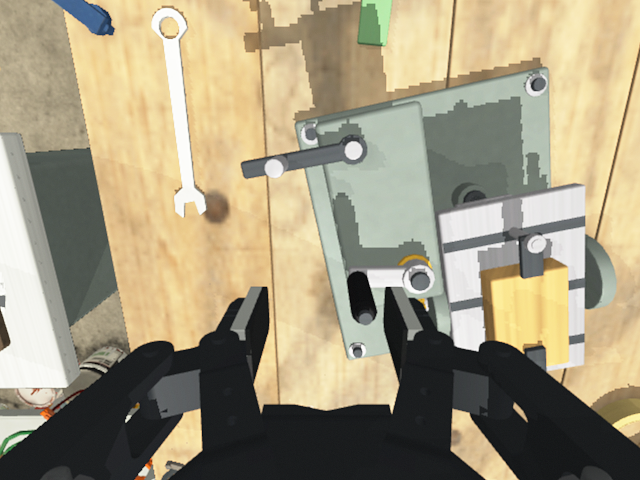

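Run:
```python
from h import *
im,d,c=load('w2'); P=cloud(c,d)
print('axis',P[278,418],onplane(c,(418.5,278.5),.147),'handle',P[312,365],onplane(c,(365,313.5),.195))
print('pin',P[167,275],'pivot',P[149,353])
m=(P[...,2]>.141)&(P[...,2]<.2)&(P[...,1]<.085)&(P[...,1]>.035)&(P[...,0]<.535)&(P[...,0]>.49)&(d>0)&(im.max(-1)<60)
for lo,hi in [(.142,.155),(.155,.17),(.17,.19)]:
    mm=m&(P[...,2]>lo)&(P[...,2]<hi); print(lo,mm.sum(),P[mm].min(0),P[mm].max(0))
cv2.imwrite('pics/w2z.png',cv2.resize(im[240:340,330:450,::-1],None,fx=5,fy=5,interpolation=cv2.INTER_CUBIC))
```

```text
axis [0.55136977 0.0606891  0.14707619] [0.55177693 0.06026591 0.147     ] handle [0.50823975 0.06114258 0.19562259] [0.50834699 0.05981422 0.195     ]
pin [0.45576488 0.14086425 0.16477946] pivot [0.50388937 0.14979873 0.14089088]
0.142 126 [0.50072968 0.05867229 0.14329713] [0.51460364 0.06525025 0.15498217]
0.155 200 [0.5006674  0.0588351  0.15522323] [0.51480793 0.06534016 0.16996319]
0.17 421 [0.50071071 0.05431542 0.17020314] [0.51576428 0.06545079 0.1899803 ]
```

View pics/w2z.png

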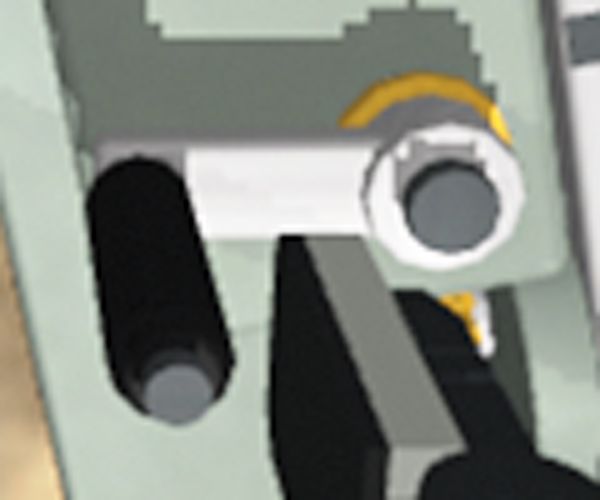

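Run:
```python
from h import *
im,d,c=load('w2')
print(onplane(c,(419.8,281.2),.147),onplane(c,(365.6,318.2),.195))
im,d,c=load('w1')
cv2.imwrite('pics/w1z.png',cv2.resize(im[240:370,290:420,::-1],None,fx=4,fy=4,interpolation=cv2.INTER_CUBIC))
for n in ['scene','side']:
    im,d,c=load(n+'0'); P=cloud(c,d); print(n,proj(c,(.553,.0585,.147)),proj(c,(.5085,.0575,.195)))
    cv2.imwrite(f'pics/{n}z.png',cv2.resize(im[215:285,280:340,::-1] if n=='scene' else im[210:260,250:310,::-1],None,fx=8,fy=8,interpolation=cv2.INTER_CUBIC))
```

```text
[0.55286177 0.05816353 0.147     ] [0.50878622 0.05673192 0.195     ]
scene [301.09506718 240.33560098] [320.30007964 224.62080411]
side [287.1511206  230.67121675] [274.21875353 230.11682246]
```

View pics/scenez.png

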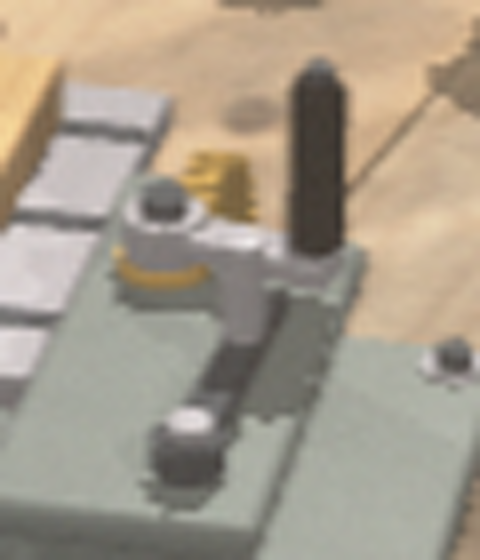

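View pics/sidez.png

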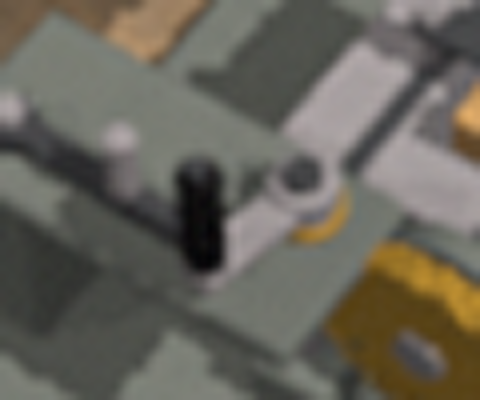

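>>> step_arm(
  rows=[
    [[0, 0, 0], [12, 0, -17], 0.55],
    [[0, 0, 0], [22, 0, -30], 0.55],
    [[0, 0, 0], [24, 0, -33], 0.55],
    [[0, 0, 0], [24, 0, -33], 0.55],
    [[0, 0, 0], [24, 0, -33], 0.55],
    [[0, 0, 0], [24, 0, -33], 0.55],
  ],
)

```text
time: 3.75
eef_pos: [0.5079, 0.0582, 0.2309]
tcp_rot: [-0.707, 0.0, 0.001, 0.707]
contact_force: [-0.8, 0.4, 0.2]
opening: 0.448
```

Run:
```python
from h import *
s=ctrl.get_state(); print(s['time'],s['eef_pos'],s['tcp_rot'],s['opening'],s['contact_force'])
im,d,c=snap('wrist','w3')
cv2.imwrite('pics/w3z.png',cv2.resize(im[200:440,200:480,::-1],None,fx=2.5,fy=2.5,interpolation=cv2.INTER_CUBIC))
```

```text
3.75 [0.50785654 0.05819773 0.23085049] [-7.06925707e-01  2.95506347e-04  6.60850694e-04  7.07287439e-01] 0.4480501231004126 [-0.76305288  0.43711254  0.24554249]
```

View pics/w3z.png

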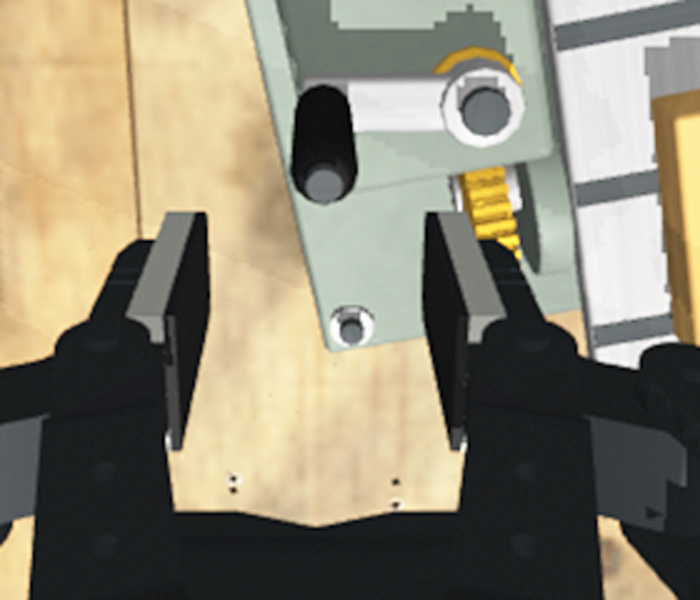

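Run:
```python
from h import *
im,d,c=load('w3')
h=onplane(c,(329.2,272.8),.195);a=onplane(c,(394,244),.147); print(h,a,np.linalg.norm((h-a)[:2]),proj(c,(.5079,.0582,.195)))
```

```text
[0.50847913 0.05731031 0.195     ] [0.55317887 0.05823404 0.147     ] 0.04470928214232597 [328.15494779 271.30861522]
```

>>> step_arm(
  rows=[
    [[0, 0, 0], [0.5, 25, -1], 0.55],
    [[0, 0, 0], [0.5, 55, -1], 0.55],
    [[0, 0, 0], [0.5, 72, -1], 0.55],
    [[0, 0, 0], [0.5, 76, -1], 0.55],
    [[0, 0, 0], [0.5, 76, -1], 0.55],
    [[0, 0, 0], [0.5, 76, -1], 0.9],
    [[0, 0, 0], [0.5, 76, -1], 0.9],
    [[0, 0, 0], [0.5, 76, -1], 0.9],
    [[0, 0, 0], [0.5, 76, -1], 0.9],
  ],
  newtons=30,
)

```text
time: 4.55
eef_pos: [0.5097, 0.0566, 0.1572]
tcp_rot: [-0.707, -0.001, -0.001, 0.707]
contact_force: [-2.0, 1.0, 3.9]
opening: 0.179
```

Run:
```python
from h import *
s=ctrl.get_state(); print(s['time'],s['eef_pos'],s['tcp_rot'],s['opening'],s['contact_force'])
im,d,c=snap('wrist','w4')
cv2.imwrite('pics/w4.png',im[:,:,::-1])
# circle table
o=np.array([.5532,.0582]); p=np.array([.5085,.0573]); v=p-o; v*=45/44.7
for a in np.arange(0,361,20):
    r=np.radians(a); w=np.array([[np.cos(r),np.sin(r)],[-np.sin(r),np.cos(r)]])@v
    print(a,(w*1000).round(1))
```

```text
4.55 [0.50968181 0.05662961 0.1572    ] [-7.07101040e-01 -7.33247551e-04 -6.81249093e-04  7.07111814e-01] 0.17860648216793948 [-2.03990045  1.04354226  3.94177203]
0 [-45.   -0.9]
20 [-42.6  14.5]
40 [-35.1  28.2]
60 [-23.3  38.5]
80 [-8.7 44.2]
100 [ 6.9 44.5]
120 [21.7 39.4]
140 [33.9 29.6]
160 [42.  16.2]
180 [45.   0.9]
200 [ 42.6 -14.5]
220 [ 35.1 -28.2]
240 [ 23.3 -38.5]
260 [  8.7 -44.2]
280 [ -6.9 -44.5]
300 [-21.7 -39.4]
320 [-33.9 -29.6]
340 [-42.  -16.2]
360 [-45.   -0.9]
```

View pics/w4.png

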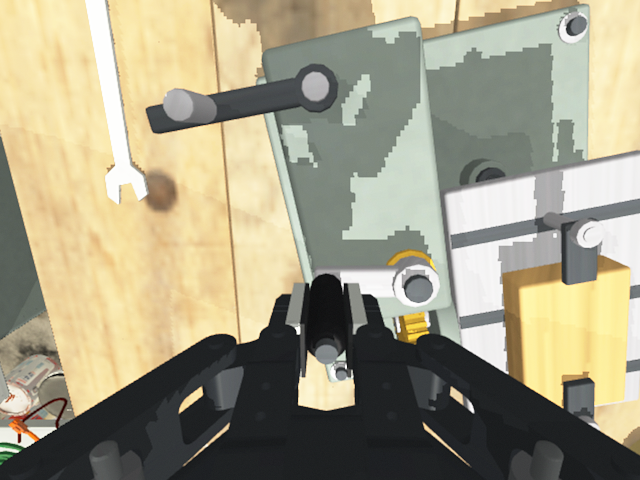

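```bash
cat > rows.py <<'E'
import sys,numpy as np
# rows.py start_deg step_deg n  [r]; angle measured from base-less -x(phi0) clockwise
s,st,n=float(sys.argv[1]),float(sys.argv[2]),int(sys.argv[3])
R=45
f=lambda a: R*np.array([-np.cos(np.radians(a)),np.sin(np.radians(a))])
print(', '.join(f'[[0, 0, 0], [{x:.1f}, 0, {y:.1f}], 0.9]' for x,y in [f(s+st*(i+1))-f(s) for i in range(n)]))
E
python3 rows.py -1 12 10; python3 rows.py 119 18 10;python3 rows.py 299 18 10
```

```text
[[0, 0, 0], [0.8, 0, 9.4], 0.9], [[0, 0, 0], [3.6, 0, 18.4], 0.9], [[0, 0, 0], [8.1, 0, 26.6], 0.9], [[0, 0, 0], [14.3, 0, 33.7], 0.9], [[0, 0, 0], [21.8, 0, 39.4], 0.9], [[0, 0, 0], [30.3, 0, 43.3], 0.9], [[0, 0, 0], [39.5, 0, 45.4], 0.9], [[0, 0, 0], [48.9, 0, 45.6], 0.9], [[0, 0, 0], [58.1, 0, 43.8], 0.9], [[0, 0, 0], [66.8, 0, 40.1], 0.9]
[[0, 0, 0], [11.1, 0, -8.7], 0.9], [[0, 0, 0], [19.0, 0, -20.3], 0.9], [[0, 0, 0], [22.8, 0, -33.9], 0.9], [[0, 0, 0], [22.4, 0, -47.9], 0.9], [[0, 0, 0], [17.5, 0, -61.2], 0.9], [[0, 0, 0], [8.9, 0, -72.3], 0.9], [[0, 0, 0], [-2.8, 0, -80.1], 0.9], [[0, 0, 0], [-16.3, 0, -84.0], 0.9], [[0, 0, 0], [-30.4, 0, -83.5], 0.9], [[0, 0, 0], [-43.6, 0, -78.7], 0.9]
[[0, 0, 0], [-11.1, 0, 8.7], 0.9], [[0, 0, 0], [-19.0, 0, 20.3], 0.9], [[0, 0, 0], [-22.8, 0, 33.9], 0.9], [[0, 0, 0], [-22.4, 0, 47.9], 0.9], [[0, 0, 0], [-17.5, 0, 61.2], 0.9], [[0, 0, 0], [-8.9, 0, 72.3], 0.9], [[0, 0, 0], [2.8, 0, 80.1], 0.9], [[0, 0, 0], [16.3, 0, 84.0], 0.9], [[0, 0, 0], [30.4, 0, 83.5], 0.9], [[0, 0, 0], [43.6, 0, 78.7], 0.9]
```

>>> step_arm(
  rows=[
    [[0, 0, 0], [0.8, 0, 9.4], 0.9],
    [[0, 0, 0], [3.6, 0, 18.4], 0.9],
    [[0, 0, 0], [8.1, 0, 26.6], 0.9],
    [[0, 0, 0], [14.3, 0, 33.7], 0.9],
    [[0, 0, 0], [21.8, 0, 39.4], 0.9],
    [[0, 0, 0], [30.3, 0, 43.3], 0.9],
    [[0, 0, 0], [39.5, 0, 45.4], 0.9],
    [[0, 0, 0], [48.9, 0, 45.6], 0.9],
    [[0, 0, 0], [58.1, 0, 43.8], 0.9],
    [[0, 0, 0], [66.8, 0, 40.1], 0.9],
  ],
)

```text
time: 5.43
eef_pos: [0.5766, 0.0966, 0.1571]
tcp_rot: [0.707, 0.001, 0.0, -0.707]
contact_force: [-3.0, -0.9, 5.6]
opening: 0.177
```

>>> step_arm(
  rows=[
    [[0, 0, 0], [11, 0, -8.7], 0.9],
    [[0, 0, 0], [19, 0, -20.3], 0.9],
    [[0, 0, 0], [22.8, 0, -34], 0.9],
    [[0, 0, 0], [22.4, 0, -48], 0.9],
    [[0, 0, 0], [17.5, 0, -61.2], 0.9],
    [[0, 0, 0], [9, 0, -72.3], 0.9],
    [[0, 0, 0], [-2.8, 0, -80], 0.9],
    [[0, 0, 0], [-16.3, 0, -84], 0.9],
    [[0, 0, 0], [-30.4, 0, -83.5], 0.9],
    [[0, 0, 0], [-43.6, 0, -78.7], 0.9],
  ],
)

```text
time: 6.27
eef_pos: [0.534, 0.0169, 0.1572]
tcp_rot: [0.708, 0.002, 0.003, -0.707]
contact_force: [4.4, 2.8, 1.4]
opening: 0.178
```

>>> step_arm(
  rows=[
    [[0, 0, 0], [-11, 0, 8.7], 0.9],
    [[0, 0, 0], [-19, 0, 20.3], 0.9],
    [[0, 0, 0], [-22.8, 0, 34], 0.9],
    [[0, 0, 0], [-22.4, 0, 48], 0.9],
    [[0, 0, 0], [-17.5, 0, 61.2], 0.9],
    [[0, 0, 0], [-9, 0, 72.3], 0.9],
    [[0, 0, 0], [2.8, 0, 80], 0.9],
    [[0, 0, 0], [16.3, 0, 84], 0.9],
    [[0, 0, 0], [30.4, 0, 83.5], 0.9],
    [[0, 0, 0], [43.6, 0, 78.7], 0.9],
  ],
)

```text
time: 7.1
eef_pos: [0.5758, 0.0973, 0.1569]
tcp_rot: [0.708, 0.0, -0.001, -0.707]
contact_force: [-4.5, -2.0, 8.7]
opening: 0.175
```

>>> step_arm(
  rows=[
    [[0, 0, 0], [11, 0, -8.7], 0.9],
    [[0, 0, 0], [19, 0, -20.3], 0.9],
    [[0, 0, 0], [22.8, 0, -34], 0.9],
    [[0, 0, 0], [22.4, 0, -48], 0.9],
    [[0, 0, 0], [17.5, 0, -61.2], 0.9],
    [[0, 0, 0], [9, 0, -72.3], 0.9],
    [[0, 0, 0], [-2.8, 0, -80], 0.9],
    [[0, 0, 0], [-16.3, 0, -84], 0.9],
    [[0, 0, 0], [-30.4, 0, -83.5], 0.9],
    [[0, 0, 0], [-43.6, 0, -78.7], 0.9],
  ],
)

```text
time: 7.93
eef_pos: [0.5334, 0.0172, 0.1572]
tcp_rot: [0.708, 0.002, 0.002, -0.706]
contact_force: [3.9, 0.7, 4.0]
opening: 0.181
```

Run:
```python
from h import *
s=ctrl.get_state(); print(s['eef_pos'],s['contact_force'])
im,d,c=snap('scene','s5')
cv2.imwrite('pics/s5z.png',cv2.resize(im[200:340,200:360,::-1],None,fx=4.2,fy=4.2,interpolation=cv2.INTER_CUBIC))
s=ctrl.get_state(); print(s['eef_pos'],s['contact_force'])
```

```text
[0.5334181  0.01719094 0.15715032] [3.94649228 0.65107202 4.01062781]
[0.53115735 0.01856661 0.1569389 ] [-1.50984653 -0.4163372  10.87132882]
```

View pics/s5z.png

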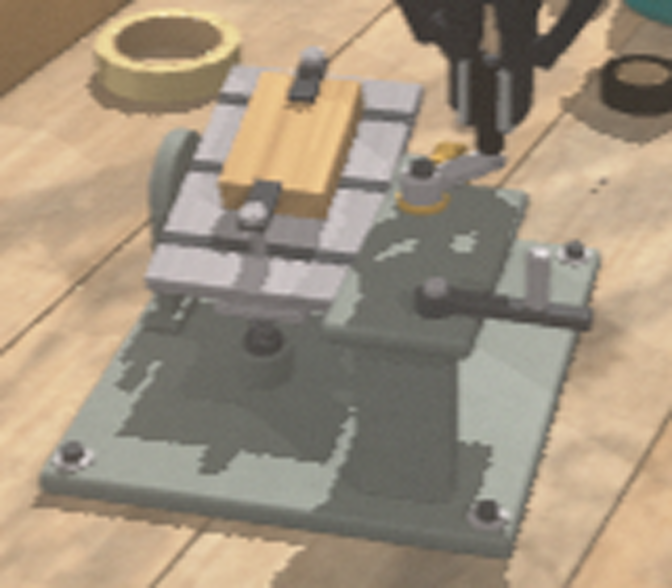

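```bash
for a in 299 339; do python3 rows.py $a 5 8; done; for a in 19 39 59 79 99 119 139 159 179 199 219 239 259 279; do echo $a; python3 rows.py $a 5 4;done
```

```text
[[0, 0, 0], [-3.3, 0, 2.1], 0.9], [[0, 0, 0], [-6.5, 0, 4.4], 0.9], [[0, 0, 0], [-9.4, 0, 7.0], 0.9], [[0, 0, 0], [-12.1, 0, 9.8], 0.9], [[0, 0, 0], [-14.6, 0, 12.9], 0.9], [[0, 0, 0], [-16.8, 0, 16.2], 0.9], [[0, 0, 0], [-18.6, 0, 19.6], 0.9], [[0, 0, 0], [-20.2, 0, 23.2], 0.9]
[[0, 0, 0], [-1.2, 0, 3.7], 0.9], [[0, 0, 0], [-2.2, 0, 7.5], 0.9], [[0, 0, 0], [-2.7, 0, 11.4], 0.9], [[0, 0, 0], [-3.0, 0, 15.3], 0.9], [[0, 0, 0], [-2.9, 0, 19.3], 0.9], [[0, 0, 0], [-2.4, 0, 23.2], 0.9], [[0, 0, 0], [-1.7, 0, 27.0], 0.9], [[0, 0, 0], [-0.5, 0, 30.8], 0.9]
19
[[0, 0, 0], [1.4, 0, 3.7], 0.9], [[0, 0, 0], [3.2, 0, 7.2], 0.9], [[0, 0, 0], [5.2, 0, 10.5], 0.9], [[0, 0, 0], [7.6, 0, 13.7], 0.9]
39
[[0, 0, 0], [2.6, 0, 2.9], 0.9], [[0, 0, 0], [5.4, 0, 5.6], 0.9], [[0, 0, 0], [8.5, 0, 8.1], 0.9], [[0, 0, 0], [11.8, 0, 10.3], 0.9]
59
[[0, 0, 0], [3.5, 0, 1.9], 0.9], [[0, 0, 0], [7.1, 0, 3.4], 0.9], [[0, 0, 0], [10.8, 0, 4.7], 0.9], [[0, 0, 0], [14.6, 0, 5.6], 0.9]
79
[[0, 0, 0], [3.9, 0, 0.6], 0.9], [[0, 0, 0], [7.8, 0, 0.8], 0.9], [[0, 0, 0], [11.7, 0, 0.7], 0.9], [[0, 0, 0], [15.6, 0, 0.3], 0.9]
[... 727 characters left out ...]
4, 0, -3.7], 0.9], [[0, 0, 0], [-3.2, 0, -7.2], 0.9], [[0, 0, 0], [-5.2, 0, -10.5], 0.9], [[0, 0, 0], [-7.6, 0, -13.7], 0.9]
219
[[0, 0, 0], [-2.6, 0, -2.9], 0.9], [[0, 0, 0], [-5.4, 0, -5.6], 0.9], [[0, 0, 0], [-8.5, 0, -8.1], 0.9], [[0, 0, 0], [-11.8, 0, -10.3], 0.9]
239
[[0, 0, 0], [-3.5, 0, -1.9], 0.9], [[0, 0, 0], [-7.1, 0, -3.4], 0.9], [[0, 0, 0], [-10.8, 0, -4.7], 0.9], [[0, 0, 0], [-14.6, 0, -5.6], 0.9]
259
[[0, 0, 0], [-3.9, 0, -0.6], 0.9], [[0, 0, 0], [-7.8, 0, -0.8], 0.9], [[0, 0, 0], [-11.7, 0, -0.7], 0.9], [[0, 0, 0], [-15.6, 0, -0.3], 0.9]
279
[[0, 0, 0], [-3.8, 0, 0.8], 0.9], [[0, 0, 0], [-7.6, 0, 1.9], 0.9], [[0, 0, 0], [-11.3, 0, 3.3], 0.9], [[0, 0, 0], [-14.8, 0, 5.1], 0.9]
```

>>> step_arm(
  rows=[
    [[0, 0, 0], [-3.3, -0.5, 2.1], 0.9],
    [[0, 0, 0], [-6.5, -1, 4.4], 0.9],
    [[0, 0, 0], [-9.4, -1.5, 7], 0.9],
    [[0, 0, 0], [-12, -1.5, 9.8], 0.9],
    [[0, 0, 0], [-14.6, -1.5, 13], 0.9],
    [[0, 0, 0], [-16.8, -1.5, 16.2], 0.9],
    [[0, 0, 0], [-18.6, -1.5, 19.6], 0.9],
    [[0, 0, 0], [-20.2, -1.5, 23.2], 0.9],
  ],
)

```text
time: 8.65
eef_pos: [0.5123, 0.0414, 0.1571]
tcp_rot: [0.707, 0.001, 0.0, -0.707]
contact_force: [2.6, -2.2, 4.4]
opening: 0.179
```

>>> step_arm(
  rows=[
    [[0, 0, 0], [-1.2, 0, 3.7], 0.9],
    [[0, 0, 0], [-2.2, 0, 7.5], 0.9],
    [[0, 0, 0], [-2.7, 0, 11.4], 0.9],
    [[0, 0, 0], [-3, 0, 15.3], 0.9],
  ],
)

```text
time: 8.98
eef_pos: [0.5095, 0.0566, 0.1571]
tcp_rot: [0.707, 0.001, 0.0, -0.707]
contact_force: [3.3, -2.5, 3.4]
opening: 0.178
```

>>> step_arm(
  rows=[
    [[0, 0, 0], [0.1, 0, 4], 0.9],
    [[0, 0, 0], [0.6, 0, 7.9], 0.9],
    [[0, 0, 0], [1.3, 0, 11.7], 0.9],
    [[0, 0, 0], [2.5, 0, 15.5], 0.9],
  ],
)

```text
time: 9.32
eef_pos: [0.5118, 0.0719, 0.1571]
tcp_rot: [0.708, 0.0, 0.0, -0.707]
contact_force: [3.0, -2.9, 5.4]
opening: 0.177
```

>>> step_arm(
  rows=[
    [[0, 0, 0], [1.4, 0, 3.7], 0.9],
    [[0, 0, 0], [3.2, 0, 7.2], 0.9],
    [[0, 0, 0], [5.2, 0, 10.5], 0.9],
    [[0, 0, 0], [7.6, 0, 13.7], 0.9],
  ],
)

```text
time: 9.65
eef_pos: [0.5191, 0.0852, 0.157]
tcp_rot: [0.708, -0.0, -0.0, -0.706]
contact_force: [2.7, -5.6, 5.6]
opening: 0.176
```

>>> step_arm(
  rows=[
    [[0, 0, 0], [2.6, 0, 2.9], 0.9],
    [[0, 0, 0], [5.4, 0, 5.6], 0.9],
    [[0, 0, 0], [8.5, 0, 8.1], 0.9],
    [[0, 0, 0], [11.8, 0, 10.3], 0.9],
  ],
)

```text
time: 9.98
eef_pos: [0.5303, 0.0953, 0.157]
tcp_rot: [0.708, -0.001, -0.001, -0.706]
contact_force: [0.5, -5.0, 7.6]
opening: 0.173
```

>>> step_arm(
  rows=[
    [[0, 0, 0], [3.5, 0, 1.9], 0.9],
    [[0, 0, 0], [7.1, 0, 3.4], 0.9],
    [[0, 0, 0], [10.8, 0, 4.7], 0.9],
    [[0, 0, 0], [14.6, 0, 5.6], 0.9],
  ],
)

```text
time: 10.32
eef_pos: [0.5442, 0.1012, 0.1569]
tcp_rot: [0.708, -0.002, -0.002, -0.706]
contact_force: [-2.2, -3.7, 9.9]
opening: 0.179
```

>>> step_arm(
  rows=[
    [[0, 0, 0], [3.9, 0, 0.6], 0.9],
    [[0, 0, 0], [7.8, 0, 0.8], 0.9],
    [[0, 0, 0], [11.7, 0, 0.7], 0.9],
    [[0, 0, 0], [15.6, 0, 0.3], 0.9],
  ],
)

```text
time: 10.65
eef_pos: [0.5593, 0.1022, 0.1569]
tcp_rot: [0.707, -0.002, -0.002, -0.707]
contact_force: [-2.5, -1.9, 9.5]
opening: 0.179
```

>>> step_arm(
  rows=[
    [[0, 0, 0], [3.8, 0, -0.8], 0.9],
    [[0, 0, 0], [7.6, 0, -1.9], 0.9],
    [[0, 0, 0], [11.3, 0, -3.3], 0.9],
    [[0, 0, 0], [14.8, 0, -5.1], 0.9],
  ],
)

```text
time: 10.98
eef_pos: [0.5741, 0.0979, 0.157]
tcp_rot: [-0.706, 0.002, 0.002, 0.708]
contact_force: [-2.2, 1.3, 9.8]
opening: 0.176
```

Run:
```python
from h import *
im,d,c=snap('scene','s6')
cv2.imwrite('pics/s6z.png',cv2.resize(im[230:310,220:320,::-1],None,fx=7,fy=7,interpolation=cv2.INTER_CUBIC))
s=ctrl.get_state(); print(s['eef_pos'],s['contact_force'])
```

```text
[0.57471416 0.09759396 0.15701374] [-1.35935067 -0.09409968  8.07321548]
```

View pics/s6z.png

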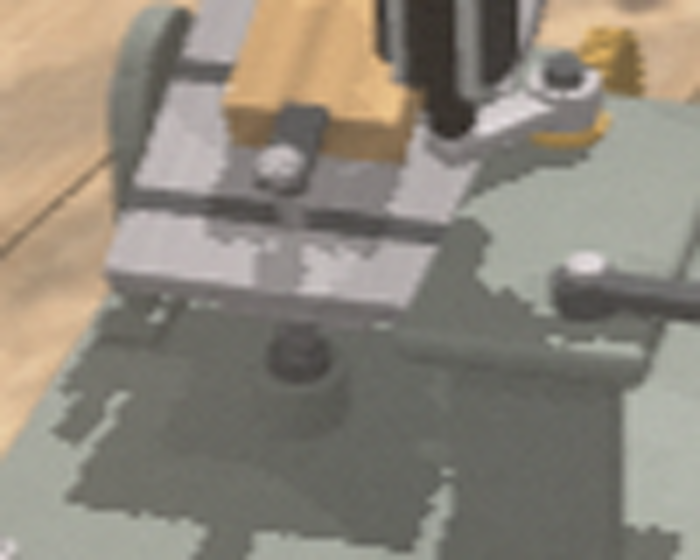

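>>> step_arm(
  rows=[
    [[0, 0, 0], [3.3, 0, -2.1], 0.9],
    [[0, 0, 0], [6.5, 0, -4.4], 0.9],
    [[0, 0, 0], [9.4, 0, -7], 0.9],
    [[0, 0, 0], [12.1, 0, -9.8], 0.9],
  ],
)

```text
time: 11.37
eef_pos: [0.5866, 0.0889, 0.157]
tcp_rot: [-0.706, 0.002, 0.002, 0.708]
contact_force: [-2.1, 3.2, 9.4]
opening: 0.181
```

>>> step_arm(
  rows=[
    [[0, 0, 0], [1.2, 0, -1.5], 0.9],
    [[0, 0, 0], [2.4, 0, -3.1], 0.9],
    [[0, 0, 0], [3.5, 0, -4.7], 0.9],
    [[0, 0, 0], [4.6, 0, -6.3], 0.9],
  ],
)

```text
time: 11.7
eef_pos: [0.5916, 0.0828, 0.1571]
tcp_rot: [-0.706, 0.001, 0.001, 0.709]
contact_force: [1.0, 3.9, 7.4]
opening: 0.178
```

>>> step_arm(
  rows=[
    [[0, 0, 0], [1, 0, -1.7], 0.9],
    [[0, 0, 0], [1.9, 0, -3.4], 0.9],
    [[0, 0, 0], [2.7, 0, -5.2], 0.9],
    [[0, 0, 0], [3.4, 0, -7.1], 0.9],
  ],
)

```text
time: 12.03
eef_pos: [0.5955, 0.0759, 0.1571]
tcp_rot: [-0.706, 0.001, 0.0, 0.709]
contact_force: [2.9, 4.1, 7.1]
opening: 0.178
```

>>> step_arm(
  rows=[
    [[0, 0, 0], [1.2, 0, -3.7], 0.9],
    [[0, 0, 0], [2.2, 0, -7.5], 0.9],
    [[0, 0, 0], [2.7, 0, -11.4], 0.9],
    [[0, 0, 0], [3, 0, -15.3], 0.9],
  ],
)

```text
time: 12.37
eef_pos: [0.5994, 0.0605, 0.1572]
tcp_rot: [-0.705, -0.0, -0.001, 0.709]
contact_force: [4.3, 3.4, 5.3]
opening: 0.178
```

>>> step_arm(
  rows=[
    [[0, 0, 0], [-0.1, 0, -3.9], 0.9],
    [[0, 0, 0], [-0.5, 0, -7.8], 0.9],
    [[0, 0, 0], [-1.3, 0, -11.7], 0.9],
    [[0, 0, 0], [-2.4, 0, -15.4], 0.9],
  ],
)

```text
time: 12.7
eef_pos: [0.5979, 0.0452, 0.1573]
tcp_rot: [-0.705, -0.001, -0.002, 0.709]
contact_force: [7.7, 4.2, 4.7]
opening: 0.175
```

>>> step_arm(
  rows=[
    [[0, 0, 0], [0, 0, 0], 0.9],
    [[0, 0, 0], [0, 0, 0], 0.9],
  ],
)

```text
time: 12.87
eef_pos: [0.5978, 0.0447, 0.1573]
tcp_rot: [-0.706, -0.001, -0.002, 0.708]
contact_force: [6.9, 3.2, 4.7]
opening: 0.182
```

Run:
```python
from h import *
im,d,c=snap('scene','s7')
cv2.imwrite('pics/s7z.png',cv2.resize(im[230:310,220:320,::-1],None,fx=7,fy=7,interpolation=cv2.INTER_CUBIC))
s=ctrl.get_state(); print(s['eef_pos'],s['contact_force'])
```

```text
[0.59777859 0.04469902 0.15730016] [7.21846536 3.15847137 4.26712652]
```

View pics/s7z.png

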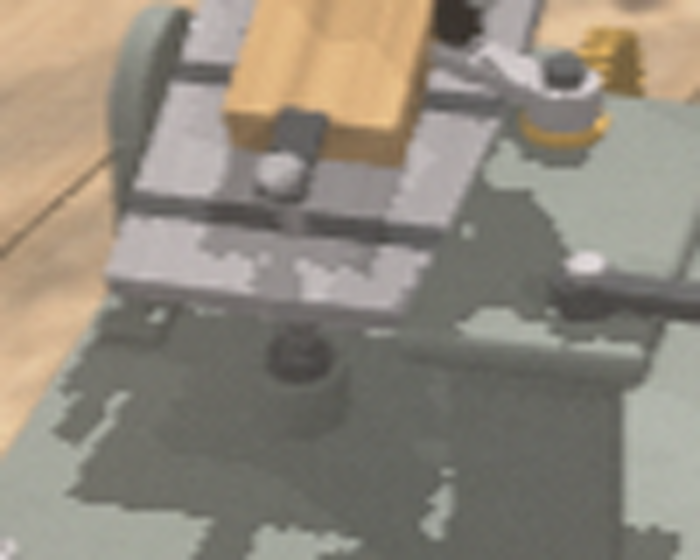

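>>> step_arm(
  rows=[
    [[0, 0, 0], [-0.4, 0, -1.2], 0.9],
    [[0, 0, 0], [-0.9, 0, -2.5], 0.9],
    [[0, 0, 0], [-1.4, 0, -3.7], 0.9],
  ],
)

```text
time: 13.17
eef_pos: [0.5968, 0.0417, 0.1573]
tcp_rot: [-0.705, -0.001, -0.002, 0.709]
contact_force: [7.5, 4.8, 4.1]
opening: 0.176
```

>>> step_arm(
  rows=[
    [[0, 0, 0], [-0.5, 0, -1.1], 0.9],
    [[0, 0, 0], [-1.1, 0, -2.2], 0.9],
    [[0, 0, 0], [-1.1, 0, -2.2], 0.9],
    [[0, 0, 0], [-1.1, 0, -2.2], 0.9],
  ],
)

```text
time: 13.5
eef_pos: [0.5958, 0.0393, 0.1574]
tcp_rot: [-0.705, -0.002, -0.002, 0.709]
contact_force: [8.4, 4.1, 3.3]
opening: 0.177
```

>>> step_arm(
  rows=[
    [[0, 0, 0], [0, 0, 0], 0.8],
    [[0, 0, 0], [0, 0, 0], 0.7],
    [[0, 0, 0], [0, 0, 0], 0.55],
    [[0, 0, 0], [0, 0, 0], 0.55],
    [[0, 0, 0], [0, 0, 0], 0.55],
  ],
)

```text
time: 13.92
eef_pos: [0.592, 0.0374, 0.1547]
tcp_rot: [-0.707, 0.002, 0.002, 0.707]
contact_force: [0.1, 0.2, -0.4]
opening: 0.445
```

Run:
```python
from h import *
im,d,c=snap('wrist','w8')
s=ctrl.get_state(); print(s['eef_pos'],s['contact_force'],s['opening'])
```

```text
[0.59248997 0.03726964 0.15514397] [-0.42077167  0.27785186 -0.03517813] 0.44990298414466684
```

View pics/w8.png

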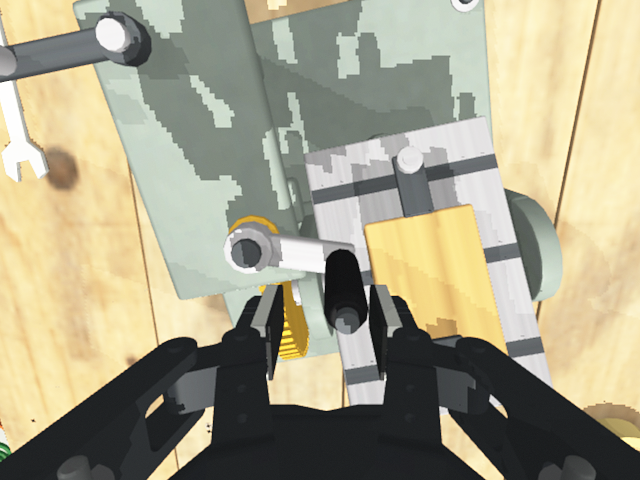

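>>> step_arm(
  rows=[
    [[0, 0, 0], [3, 0, 0], 0.5],
    [[0, 0, 0], [3, -10, 0], 0.5],
    [[0, 0, 0], [3, -35, 0], 0.5],
    [[0, 0, 0], [3, -65, 0], 0.5],
    [[0, 0, 0], [3, -90, 0], 0.5],
    [[0, 0, 0], [3, -110, 0], 0.5],
    [[0, 0, 0], [3, -110, 0], 0.5],
    [[0, 0, 0], [3, -110, 0], 0.5],
  ],
)

```text
time: 14.63
eef_pos: [0.5979, 0.0368, 0.2692]
tcp_rot: [0.707, 0.001, 0.001, -0.707]
contact_force: [-0.5, -0.3, -0.1]
opening: 0.494
```

Run:
```python
from h import *
im,d,c=snap('wrist','w9'); im2,d2,c2=snap('scene','s9')
s=ctrl.get_state(); print(s['time'],s['eef_pos'],s['contact_force'],s['opening'])
cv2.imwrite('pics/s9z.png',cv2.resize(im2[200:340,200:360,::-1],None,fx=4.2,fy=4.2,interpolation=cv2.INTER_CUBIC))
```

```text
14.7333 [0.59643589 0.03695339 0.26568821] [-0.2644653   0.40096417 -0.39608673] 0.49529986350648175
```

View pics/w9.png

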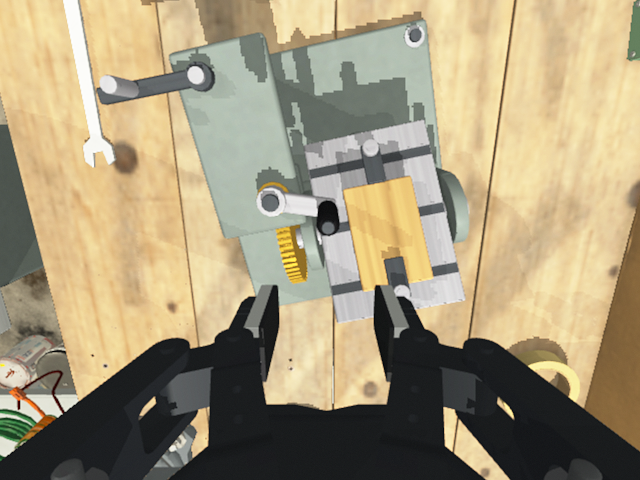

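View pics/s9z.png

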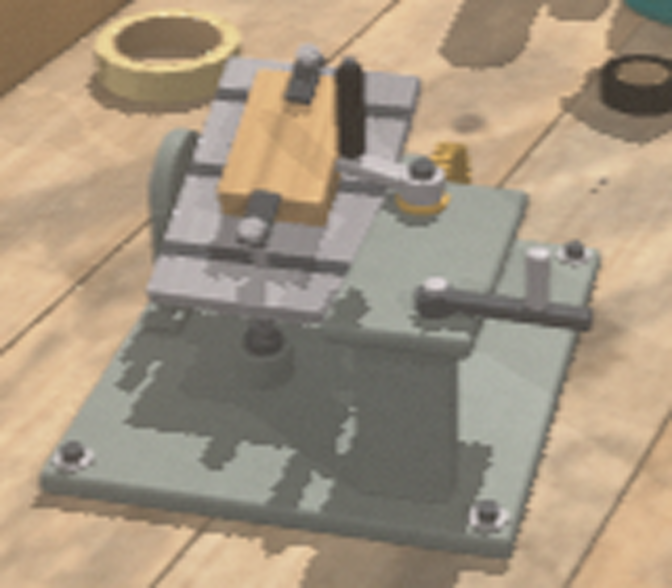

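Run:
```python
from h import *
im,d,c=load('w9'); P=cloud(c,d)
a=onplane(c,(270,202.5),.147);h=onplane(c,(328,228),.195);v=(h-a)[:2]; print(a,h,np.linalg.norm(v),'deg cw from -x',np.degrees(np.arctan2(v[1],-v[0]))%360)
p=onplane(c,(109,83.5),.165);k=onplane(c,(199,75),.14); w=(p-k)[:2]; print('keeper dir',w, 'angle cw from base -y', np.arctan2(-w[0],-w[1])+.2)
print(ctrl.sign_off())
```

```text
[0.55413612 0.05791818 0.147     ] [0.59839883 0.05086946 0.195     ] 0.04482044778878385 deg cw from -x 189.04822031137022
keeper dir [-0.05085918 -0.008484  ] angle cw from base -y 1.6055048339567686
the job is handed in; nothing more can be done
None
```

Run:
```python
from h import *
im,d,c=load('w8')
a=onplane(c,(247,253),.147);h=onplane(c,(347,320),.195);v=(h-a)[:2]; print(a,h,np.degrees(np.arctan2(v[1],-v[0]))%360)
im,d,c=load('s7'); P=cloud(c,d); im9,d9,c9=load('s9'); P9=cloud(c9,d9)
for uv in [(237,265),(240,269),(245,272),(272,270)]: print(uv,P[uv[1],uv[0]],P9[uv[1],uv[0]])
# tilt from wrist final: plane fit on steel table
im,d,c=load('w9'); P=cloud(c,d)
m=np.zeros(d.shape,np.uint8); cv2.fillPoly(m,[np.array([(312,160),(425,128),(430,150),(318,180)])],1)
Q=P[(m>0)&(d>0)]; Q=Q[Q[:,2]<.115]; q=Q-np.median(Q,0); n=np.linalg.svd(q)[2][2]; n*=np.sign(n[2]); print('tilt deg',np.degrees(np.arccos(n[2])))
```

```text
[0.55471687 0.0581926  0.147     ] [0.59811862 0.0519082  0.195     ] 188.23894422467524
(237, 265) [0.69173326 0.10701824 0.07501359] [0.69104906 0.10804538 0.07578403]
(240, 269) [0.68026358 0.11344573 0.07102361] [0.67843451 0.11622842 0.07314094]
(245, 272) [0.66552049 0.11659638 0.0687824 ] [0.66865613 0.11170985 0.06503633]
(272, 270) [0.60815711 0.09493629 0.0766861 ] [0.6080161  0.09518983 0.07687301]
tilt deg 88.40799778753559
```

The keeper is swung clear and the table was wound up onto its stop. One check disagreed with my force readings, so I can't be sure how hard the table bears on the stop. The job is handed in at about 14.7 s of the 72 s allowed.

**What I did**
- **Keeper:** I gripped its pin and swung it to about 1.6 rad; the limit is 1.1. The last wrist picture still shows it there.
- **Crank:** I gripped the handle and wound it clockwise about 2.5 turns, with drag of 2 to 3 N, slowing after about 2 turns.
- **Stop:** Near the end the force along the handle's path rose to 6.5 N moving (5.3 N held), then 7.4 N moving, then 7.5 N held. I took that as firm, well short of the 15 N that counts as forcing.
- **Release:** I opened the gripper and lifted it straight clear. The force then read zero within about 0.5 N, so the gripper was touching nothing.

**What the last checks showed**
- **Handle angle disagrees:** After release the handle stood at about 188–189°, measured clockwise from pointing straight at the robot. The tool had gone to about 207°. Either the handle slid about 11–14 mm along the pads during the last push, or the crank sprang back on release. The angle stayed the same between the two pictures after release, so the worm is holding.
- **Bearing force not confirmed:** I only computed the final angle in the script that handed the job in, so I could not wind further. The 7.5 N held reading is my only evidence that the table bears firmly. If part of it was the pads dragging, the real force on the stop is lower.
- **Table tilt check failed:** A plane fit to the table gave a meaningless 88°, so I have no independent tilt reading.
- **Other objects:** The tape roll looks unmoved in the last scene view. The arm never went near the slat, but I did not measure the position of either one.

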